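Level a telescoping pepper-drying rack and lay its bar

ROBOT

A 6-joint arm with a two-finger parallel gripper is mounted at the origin on the work surface. World frame = base frame: x ahead of the robot, y to its left, z up, the work surface at z = 0. Lengths are in m, angles in rad, forces in N, time in s.
With the tool pointing down it reaches from about 0.35 to 0.925 m from the base axis. Payload 6.4 kg.
Tool frame: the origin (TCP) lies midway between the tips of the shut fingers; the grasp point (between the pads) lies 19 mm behind it; z points along the fingers, y is the line along which they close (so a half turn about z gives the same grasp; the last joint's range is limited). The gripper opens to 85 mm and grips with 20 to 120 N. Pads are 22 mm wide; open, the fingers measure 114 mm over their backs; the gripper's body (76 mm by 85 mm) begins 54 mm behind the grasp point. The pads swing forward as they close: fully open they stand 13 mm farther back than shut.
Start: joints at [-1.455, 0.245, 1.558, -0, 1.339, -0.174], TCP at [0.186, -0.623, 0.231] pointing down, gripper open.
Joint ranges: [-3.13, 3.13], [-1.02, 2.26], [0.13, 2.54], [-0.95, 4.09], [0.21, 2.88], [-2.74, 2.74]. Speed limits (rad/s): [2.57, 2.57, 3.14, 3.14, 3.14, 3.14].

INTERFACE

Orientations are given as a rotation vector (axis times angle).
In Python, from workcell import arm, vision, order gives the robot as it stands. Calls block until the motion is done:
- arm.goto(position, orientation): joint-space move of the TCP to a pose.
- arm.move_linear(position, ori=None, max_speed=0.15): straight line of the TCP; ori=None keeps the orientation; max_speed is the mean speed in m/s.
- arm.set_joints(angles): joint-space move.
- arm.gripper_to(opening, f_grip=None): finger opening in m; f_grip is the grip in N (None keeps the last); returns when the fingers have stopped.
- arm.pause(seconds).
- arm.solve_ik(position, orientation): joint angles nearest the present ones, or None.
- vision.get_image(name): name is "scene" or "side" or "wrist"; returns the picture (384x512x3 uint8, blue, green, red); there is no depth.
- vision.camera_model(name): a dict with "mtx" (3x3 intrinsics, pixels), "world_to_cam" (4x4, takes a point from world to camera coordinates); the wrist camera has in their place "T_tool_cam" (4x4, takes a point from camera to tool coordinates, whose origin is the TCP and whose axes are the flange's). Camera axes: x right, y down, z forward; pixel columns grow to the right and rows downward; lengths in m; the calibration is good to about 2 mm. A picture is of the moment at which its call begins: read the wrist's pose just before it. camera_model takes no time and is no camera call.
A pose or a line that the arm cannot do raises arm.IKError and nothing moves.
- order.finish_job(): hands the job in; it is judged then, once.
Readings, each from a call of its own:
- arm.get_time_s(): time.
- arm.get_qpos(): joint angles.
- arm.get_qvel(): joint speeds.
- arm.get_tau(): joint torques, N m.
- arm.get_position(): TCP position.
- arm.get_tcp_rot(): TCP orientation.
- arm.get_force(): force on the tool from outside, world axes, zero at the start.
- arm.get_ft_torque(): the same for the moment, N m.
- arm.get_width(): finger opening in m.
- arm.get_grip_force(): force on a finger pad.
Only numpy, scipy, OpenCV 4.12 (cv2) and the standard library are available. Lean on these libraries where they do the work, as an engineer would, in place of code of your own. Each camera call takes 0.05 s, during which the arm holds its last target. There are 200 camera calls.

TASK

The pepper-drying rack on the chopping board has two leaning telescoping stands, and one sleeve has been left one hole lower than the other. Press in that lower stand's spring button, slide its sleeve up the tube until the button pops out through the next hole, so that both forks are level and locked, leaving the other stand at its setting. Then lay the steel bar that is on the worktop across the two forks, down in both V notches and level, let go, and leave the other kitchen things undisturbed.

Things in the scene. Friction and masses are not known exactly. Their poses are not given: they have to be found in the camera images.
- board: maple chopping board, 320 x 250 x 20 mm, fixed; origin at the centre of its underside, x along its 320 mm side in the direction in which the stands rise (to the robot's left, turned 0.98 to 1.54 rad from straight ahead), z up. The two stands are fixed to it side by side along its y, 140 mm apart, so one is nearer the robot than the other
- stand_low: the LOWER stand: steel foot plate 170 x 56 x 8 mm on the board, origin at its underside, axes as the board's. A fixed 24 mm post rises from it at 30 deg above horizontal along x and carries the sleeve. The fork's bracket rises from the sleeve's top and leans over grip_low seen from above, so fingers reach grip_low freely only along its -z; below grip_low the tube is 50 mm clear of the foot
- stand_set: the other stand, alike, 140 mm from stand_low along the board's y, on either side: its sleeve is already in its middle hole
- grip_low (a point): on the LOWER stand's sleeve (aluminium, 30 mm square), on its axis at its upper hole, where the button sticks out at the start; moves with the sleeve, which reaches 85 mm below and 40 mm above it. x: up along the tube; y: level; the button and the three 16 mm holes (at x = 0, -35, -70 mm) are in the -y side, far from the robot; z: square to the tube, up and to the robot's right, 30 deg from vertical
- slide_low (a joint): how far (m) the lower stand's sleeve has been slid up its post: 0 at the start, button in the sleeve's upper hole; 0.035 in the middle hole (where it must go), 0.070 in the lower hole; play about 1 mm. Friction of about 2.5 N holds it wherever it is left; it weighs 0.33 kg with its fork
- button_low (a joint): how far (m) the lower stand's button is pressed: 0 out, 7 mm proud of the sleeve; 0.007 flush; 0.009 under the wall. 14 mm across, round-ended; stays put along the post; 3 N to start, 6 N flush; then sliding the sleeve with some 10 N forces it under. It pops out at the next hole and blocks the sleeve. A pinch across sleeve and button (37 mm, 30 mm when flush) presses it and holds the sleeve
- fork_low: V fork on top of the lower stand's sleeve, moving with it: two 34 mm arms at 45 degrees, 18 mm wide along y, on an upright 70 mm bracket. Origin at the bottom of the V; x level, the way the stands rise; y level, along the bar when laid; z up. A seated bar's axis lies 14 mm above the origin
- fork_set: the same V fork on the other stand, which is already set in its middle hole; same axes. It stands 140 mm beside fork_low, on either side of it, and is at the same height and x once the sleeves are level
- slide_set (a joint): how far (m) the other stand's sleeve is up its post: 0.035 at the start, where it must stay
- button_set (a joint): how far (m) the other stand's button is pressed in: 0, fully out
- bar: round stainless steel bar, 200 mm long, 20 mm thick, 0.13 kg, lying on the worktop to the right of the board; origin at its centre, x along it; it can roll
- ramekin: small white dish on the board at its left end, between the stands, bystander
- pepper_a: green pepper about 190 mm long on the board between the stands, bystander
- pepper_b: green pepper on the worktop to the right of the bar, bystander
- cleaver: cleaver lying on the worktop left of the board, bystander
- oil: oil bottle 200 mm tall left of the board, bystander
- mill: wooden pepper mill 175 mm tall to the right of the bar, bystander
- bowl: blue bowl 140 mm across, right of the board, bystander
- mug: white mug left of the board, bystander
There are look-alikes about, which are no part of the job. There is more than one size of the bar; the one meant has the size given above.

How it is judged:
On the way:
1. the lower sleeve has been slid to its middle hole and its button has popped out, before the bar is laid (value of joint slide_low between 0.0325 and 0.0375 m and value of joint button_low below 0.002 m and height (world z) of bar below 0.05 m), for 0.2 s.
At the end, for the whole second after the job is handed in: Both sleeves are in their middle holes (0.035 m, within 2.5 mm) with their buttons out (pressed less than 2 mm), and the bar rests at ease on both forks, level within 0.04 rad, its axis within 6 mm of the V's middle and 14 +- 6 mm above the bottoms of both Vs (value of joint slide_low between 0.0325 and 0.0375 m and value of joint each of button_low, button_set below 0.002 m and value of joint slide_set between 0.0325 and 0.0375 m and contact force between bar and fork_low above 0.05 N and contact force between bar and fork_set above 0.05 N and angle between bar's own x axis and vertical between 1.531 and 1.611 rad and x of bar in the frame of fork_low between -0.006 and 0.006 m and z of bar in the frame of fork_low between 0.008 and 0.02 m and z of bar in the frame of fork_set between 0.008 and 0.02 m and linear speed of bar below 0.02 m/s); the robot touches nothing.
It fails at once if the other stand is taken out of its hole (value of joint slide_set below 0.03 m or value of joint slide_set above 0.04 m or value of joint button_set above 0.008 m).
It fails at once if a bystander is moved by more than 40 mm (distance of any of ramekin, pepper_a, pepper_b, cleaver, oil, mill, bowl, mug from where it was at the start of the episode above 0.04 m).
It also fails if it takes over 61 s, if anything falls off the work surface, if the arm or the gripper's body presses on something with over 40 N, if the wrist force passes 120 N, or if a joint passes its speed limit or range.

## Working session

There is one attempt and no reset: what is moved stays moved. The work goes in short steps, each a Python script; the robot and the scene stay as the last script left them, time stands still between calls to the robot, and variables do not carry over. Pictures are saved under pics/ and viewed, at most 10 in all, crops included, and the job is handed in when it is done.

```bash
mkdir -p pics; ls
python3 - <<'E'
from workcell import arm, vision
import cv2,numpy as np
for n in("scene","side"):
    im=vision.get_image(n); cv2.imwrite(f"pics/{n}0.png",im)
    m=vision.camera_model(n); print(n,np.round(m["mtx"],1).tolist(),np.round(m["world_to_cam"],4).tolist())
print(vision.camera_model("wrist"),arm.get_tcp_rot(),arm.get_time_s())
a=cv2.imread("pics/scene0.png")
E
```

```text
pics
scene [[363.9, 0.0, 253.5], [0.0, 363.9, 188.5], [0.0, 0.0, 1.0]] [[-0.4277, 0.9038, 0.0119, 0.2092], [0.7136, 0.3457, -0.6093, -0.2758], [-0.5548, -0.2521, -0.7928, 1.4477], [0.0, 0.0, 0.0, 1.0]]
side [[375.2, 0.0, 256.1], [0.0, 375.2, 198.0], [0.0, 0.0, 1.0]] [[0.9934, -0.1141, -0.0147, -0.4727], [-0.0854, -0.645, -0.7594, 0.1593], [0.0771, 0.7556, -0.6505, 1.2428], [0.0, 0.0, 0.0, 1.0]]
{'mtx': array([[271.03233973,   0.        , 255.22834636],
       [  0.        , 271.03233973, 194.73679693],
       [  0.        ,   0.        ,   1.        ]]), 'T_tool_cam': array([[-7.10625899e-04, -9.63079859e-01, -2.69214931e-01,
         6.85775302e-02],
       [ 9.99999580e-01, -5.28627330e-04, -7.48529306e-04,
        -9.41048244e-04],
       [ 5.78579129e-04, -2.69215350e-01,  9.63079831e-01,
        -1.42652088e-01],
       [ 0.00000000e+00,  0.00000000e+00,  0.00000000e+00,
         1.00000000e+00]])} [-3.10689357e+00 -4.53301593e-01 -8.44093388e-05] 0.1
```

View pics/scene0.png

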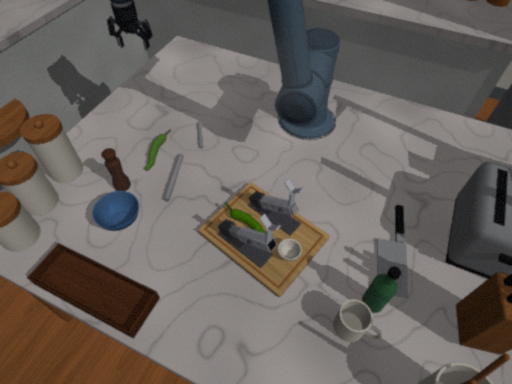

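View pics/side0.png

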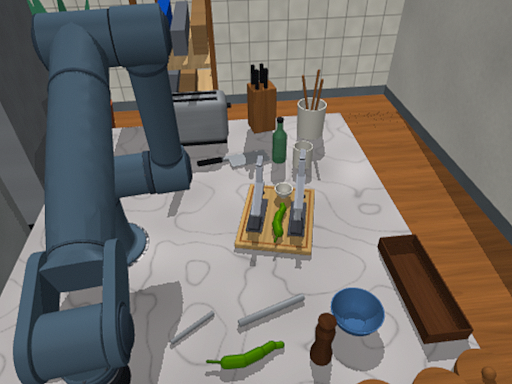

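The scene view shows the board at about (263,237), with the near stand fork at (293,187) and the far one at (268,225). There are two bar candidates: a long one at (173,177) and a short one at (199,134). I'll enlarge the stands and bars and measure them.

```bash
cat > h.py <<'E'
from workcell import arm, vision, order
import cv2,numpy as np
from scipy.spatial.transform import Rotation as R
def cam(n):
    m=vision.camera_model(n); return m["mtx"],np.array(m["world_to_cam"])
def ray(n,p,W=None):
    K,T=cam(n) if W is None else (vision.camera_model(n)["mtx"],W)
    d=T[:3,:3].T@np.linalg.solve(K,[p[0],p[1],1]); o=-T[:3,:3].T@T[:3,3]; return o,d/np.linalg.norm(d)
def onz(n,p,z,W=None):
    o,d=ray(n,p,W); return o+d*(z-o[2])/d[2]
def tri(rs):
    A=sum(np.eye(3)-np.outer(d,d) for o,d in rs); b=sum((np.eye(3)-np.outer(d,d))@o for o,d in rs)
    x=np.linalg.solve(A,b); return x,[round(1e3*np.linalg.norm(np.cross(x-o,d)),1) for o,d in rs]
def proj(n,P):
    K,T=cam(n); q=K@(T[:3,:3]@P+T[:3,3]); return q[:2]/q[2]
def wristW():
    T=np.eye(4); T[:3,:3]=R.from_rotvec(arm.get_tcp_rot()).as_matrix(); T[:3,3]=arm.get_position()
    return np.linalg.inv(T@vision.camera_model("wrist")["T_tool_cam"])
E
python3 - <<'E'
from h import *
a=cv2.imread("pics/scene0.png"); b=cv2.imread("pics/side0.png")
# bars
for n,im,(x0,y0,x1,y1) in(("scene",a,(155,110,215,210)),("side",b,(160,285,320,350))):
    c=cv2.cvtColor(im,cv2.COLOR_BGR2GRAY)[y0:y1,x0:x1]; hsv=cv2.cvtColor(im,cv2.COLOR_BGR2HSV)[y0:y1,x0:x1]
    print(np.percentile(c,[2,10,50,90]))
    m=((c<np.median(c)-18)&(hsv[...,1]<70)).astype(np.uint8)
    for k in cv2.findContours(m,0,2)[0]:
        if cv2.contourArea(k)>40:
            r=cv2.minAreaRect(k+np.array([x0,y0])); bx=cv2.boxPoints(r); bx=bx
            s=sorted([(np.linalg.norm(bx[i]-bx[i-1]),i) for i in(0,1)])[0][1]
            e1=(bx[s]+bx[s-1])/2; e2=(bx[(s+2)%4]+bx[(s+1)%4])/2
            P,Q=onz(n,e1,.01),onz(n,e2,.01)
            print(n,np.round(r[0]),np.round(r[1],1),np.round(e1,1),np.round(e2,1),"ends",np.round(P,3),np.round(Q,3),"L",np.linalg.norm(P-Q).round(3))
# board corners: wood mask
hsv=cv2.cvtColor(a,cv2.COLOR_BGR2HSV)
m=((hsv[...,0]>8)&(hsv[...,0]<25)&(hsv[...,1]>90)).astype(np.uint8); m[:170]=0;m[300:]=0;m[:,:190]=0;m[:,340:]=0
k=max(cv2.findContours(m,0,2)[0],key=cv2.contourArea); q=cv2.minAreaRect(cv2.convexHull(k))
h=cv2.approxPolyDP(cv2.convexHull(k),8,True)[:,0]; print("board",[(tuple(map(int,p)),onz("scene",p,.02).round(3).tolist()) for p in h])
z=lambda im,x,y,w,hh,s:cv2.resize(im[y:y+hh,x:x+w],None,fx=s,fy=s,interpolation=cv2.INTER_CUBIC)
top=np.hstack([z(a,195,170,133,100,3)[:300,:400],z(b,230,145,100,112,300/112)[:300,:400] if 0 else cv2.resize(b[145:257,215:364],(400,300),interpolation=cv2.INTER_CUBIC)])
bot=np.hstack([cv2.resize(a[110:215,140:280],(400,300),interpolation=cv2.INTER_CUBIC),cv2.resize(b[270:375,150:290],(400,300),interpolation=cv2.INTER_CUBIC)])
cv2.imwrite("pics/crop.png",np.vstack([top[:,:800],bot]))
E
```

```text
[ 84. 101. 133. 138.]
scene [172. 177.] [ 8.9 49.3] [164.1 200.7] [179.7 153.9] ends [ 0.585 -0.277  0.01 ] [ 0.387 -0.343  0.01 ] L 0.209
scene [196. 129.] [38. 37.] [195.5 110. ] [195.5 148. ] ends [ 0.155 -0.415  0.01 ] [ 0.336 -0.307  0.01 ] L 0.211
[ 77. 119. 174. 180.]
side [269. 308.] [24.4 76.8] [234.2 323.9] [304.2 292.2] ends [ 0.378 -0.34   0.01 ] [ 0.585 -0.263  0.01 ] L 0.221
side [187. 317.] [64. 54.] [187. 285.] [187. 349.] ends [ 0.248 -0.196  0.01 ] [ 0.253 -0.395  0.01 ] L 0.2
board [((328, 237), [0.489, 0.248, 0.02]), ((279, 296), [0.721, 0.186, 0.02]), ((198, 229), [0.634, -0.119, 0.02]), ((225, 205), [0.52, -0.087, 0.02]), ((296, 213), [0.449, 0.13, 0.02])]Traceback (most recent call last):
  File "<stdin>", line 23, in <module>
    return _nx.concatenate(arrs, 0, dtype=dtype, casting=casting)
           ~~~~~~~~~~~~~~~^^^^^^^^^^^^^^^^^^^^^^^^^^^^^^^^^^^^^^^
ValueError: all the input array dimensions except for the concatenation axis must match exactly, but along dimension 1, the array at index 0 has size 799 and the array at index 1 has size 800
```

Run:
```python
from h import *
a=cv2.imread("pics/scene0.png"); b=cv2.imread("pics/side0.png")
r=lambda im,x,y,w,h:cv2.resize(im[y:y+h,x:x+w],(400,300),interpolation=cv2.INTER_CUBIC)
cv2.imwrite("pics/crop.png",np.vstack([np.hstack([r(a,205,170,120,90),r(b,220,145,120,90)]),np.hstack([r(a,140,115,120,90),r(b,170,280,140,105)])]))
```

```text
(no output)
```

View pics/crop.png

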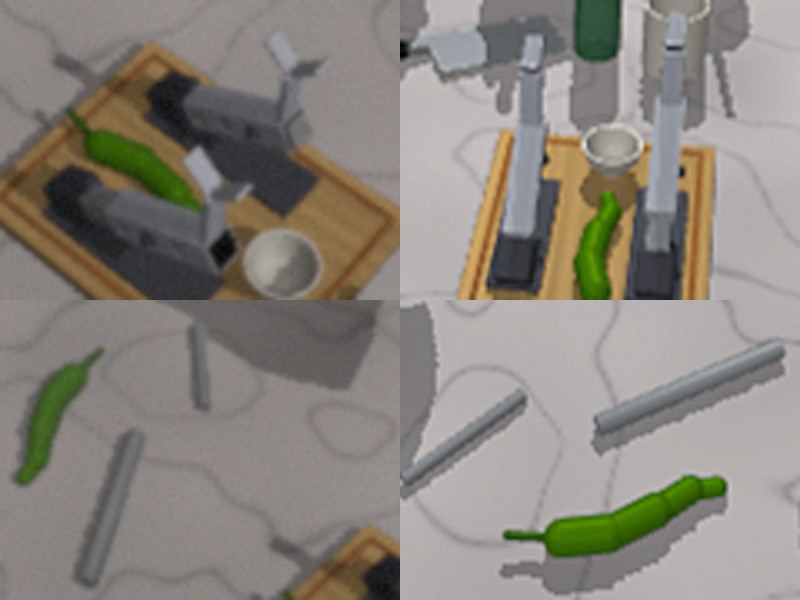

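The crop shows the bar ends at scene (181,155)/(166,199) and side (240,322)/(302,297). That makes it about 200 mm long. The other bar, at (199,134), is thinner and clearly shorter, so the long one is meant. In the side view the near stand's sleeve bottoms out on its block while the far one shows a gap, which suggests the near stand is the low one. I'll check with the wrist camera.

Run:
```python
from h import *
o=R.from_matrix(np.array([[np.cos(a:=-0.28),np.sin(a),0],[np.sin(a),-np.cos(a),0],[0,0,-1]])).as_rotvec()
for i,p in enumerate([(.47,-.30,.33),(.53,-.06,.36),(.57,.10,.36)]):
    try: arm.goto(p,o)
    except arm.IKError as e: print(i,e); continue
    W=wristW(); im=vision.get_image("wrist"); cv2.imwrite(f"pics/w{i}.png",im); np.save(f"w{i}.npy",W)
print(arm.get_time_s(),arm.get_position())
ims=[cv2.imread(f"pics/w{i}.png") for i in(1,2)]
cv2.imwrite("pics/w12.png",np.vstack([cv2.resize(x[60:330],(569,300)) for x in ims]))
```

```text
3.5583 [0.57008362 0.09833775 0.35983991]
```

View pics/w1.png

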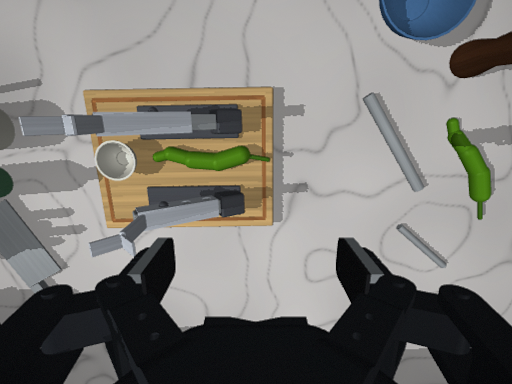

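View pics/w2.png

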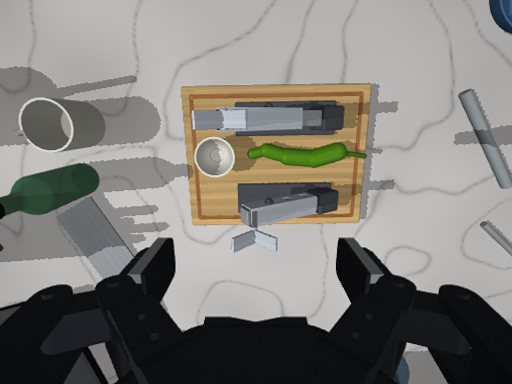

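Wrist views: the near stand's fork V is at w2 (254,236) and the far one's at (221,119). The near fork sits about 33 px to the right (down-tube), so the near stand is stand_low. Next I'll enlarge the near stand to pick points for triangulation.

Run:
```python
from h import *
def r(f,x,y,s,w=400,h=300):
    im=cv2.imread(f"pics/{f}.png")[y:y+h//s,x:x+w//s]; o=cv2.resize(im,(w,h),interpolation=cv2.INTER_CUBIC)
    for i in range(0,w//s,10):
        cv2.line(o,(i*s,0),(i*s,6),(0,0,255),1)
        if i*s<h: cv2.line(o,(0,i*s),(6,i*s),(0,0,255),1)
    return o
cv2.imwrite("pics/crop2.png",np.vstack([np.hstack([r("scene0",240,175,5),r("side0",225,150,5)]),np.hstack([r("w1",75,180,2 if 0 else 4)[:,:400] if 0 else cv2.resize(r("w1",85,180,2,200,150)[:75] if 0 else r("w1",85,185,4),(400,300)),r("w2",225,180,4)])]))
# long bar in w1 (wrist near) and w0
for i in(0,1):
    im=cv2.imread(f"pics/w{i}.png"); W=np.load(f"w{i}.npy")
    P=[np.linalg.inv(W)[:3,3]]
    hsv=cv2.cvtColor(im,cv2.COLOR_BGR2HSV); g=im.max(2)
    m=((g<140)&(g>60)&(hsv[...,1]<60)).astype(np.uint8); m[230:]=0
    m=cv2.morphologyEx(m,cv2.MORPH_OPEN,np.ones((3,3),np.uint8))
    for k in cv2.findContours(m,0,2)[0]:
        c,s,_=r_=cv2.minAreaRect(k)
        if min(s)>6 and max(s)/min(s)>3 and max(s)>60:
            bx=cv2.boxPoints(r_); j=0 if np.linalg.norm(bx[0]-bx[1])<np.linalg.norm(bx[1]-bx[2]) else 1
            e1=(bx[j]+bx[j+1])/2; e2=(bx[(j+2)%4]+bx[(j+3)%4])/2
            A,B=onz("wrist",e1,.01,W),onz("wrist",e2,.01,W); print(i,np.round(c),np.round(s,1),A.round(3),B.round(3),np.linalg.norm(A-B).round(3))
```

```text
0 [479. 137.] [20. 64.] [ 0.389 -0.72   0.01 ] [ 0.418 -0.618  0.01 ] 0.107
0 [351. 170.] [110.1  25.7] [ 0.501 -0.436  0.01 ] [ 0.305 -0.473  0.01 ] 0.2
0 [261. 146.] [122.8  14.6] [ 0.584 -0.286  0.01 ] [ 0.387 -0.35   0.01 ] 0.207
0 [149. 158.] [141.7  38.2] [ 0.633 -0.154  0.01 ] [ 0.399 -0.096  0.01 ] 0.241
0 [390.  57.] [ 32.1 118. ] [ 0.553 -0.633  0.01 ] [ 0.579 -0.456  0.01 ] 0.179
1 [174. 195.] [22.5 80.2] [0.495 0.031 0.01 ] [0.514 0.184 0.01 ] 0.153
1 [189. 126.] [24. 96.] [ 0.593 -0.044  0.01 ] [0.64  0.118 0.01 ] 0.169
1 [399. 139.] [106.9   8.1] [ 0.582 -0.286  0.01 ] [ 0.391 -0.349  0.01 ] 0.201
1 [290. 154.] [133.  34.] [ 0.627 -0.149  0.01 ] [ 0.393 -0.09   0.01 ] 0.241
1 [461.  27.] [25.5 82.1] [ 0.66  -0.488  0.01 ] [ 0.62 -0.38  0.01] 0.115
```

View pics/crop2.png

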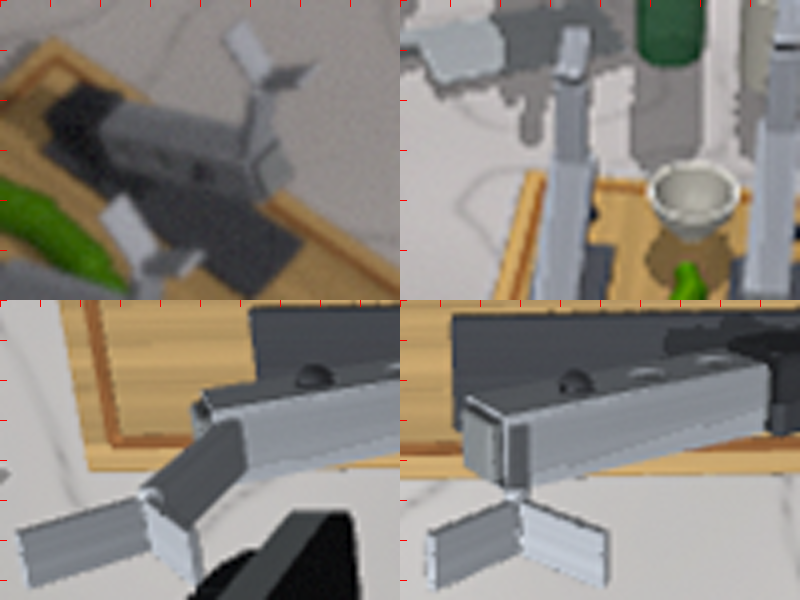

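```bash
cat >> h.py <<'E'
def cross(px):
    rs=[]
    for k,p in px.items():
        rs.append(ray("wrist",p,np.load(k+".npy")) if k[0]=="w" else ray(k,p))
    return tri(rs)
E
python3 - <<'E'
from h import *
F=dict(button=[dict(w1=(163.5,203.75),w2=(268.75,200.5)),dict(w1=(163.5,203.75),w2=(268.75,200.5),scene=(280,209),side=(263.4,192.6))],
 V=[dict(w1=(122,240),w2=(254.6,236.5)),dict(w1=(122,240),w2=(254.6,236.5),scene=(293.6,192))],
 corner=[dict(w1=(138,214),w2=(251.75,207.75))],
 Vfar=[dict(w1=(64.5,125),w2=(221,119)),dict(w1=(64.5,125),w2=(221,119),scene=(269.5,228.5))],
 c1=[dict(w1=(84,91),w2=(182,87))],c2=[dict(w1=(272,87),w2=(371,84))],c3=[dict(w1=(273,224),w2=(358,224))],c4=[dict(w1=(108,228),w2=(192,230))])
for k,v in F.items():
    for q in v:
        x,e=cross(q); print(k,x.round(4),e)
C=np.array([[onz("wrist",F[f"c{i}"][0][w],.02,np.load(w+".npy"))[:2] for i in(1,2,3,4)] for w in("w1","w2")]);print(C.round(3))
for c in C:
    for d in(c[0]-c[1],c[3]-c[2]): print(np.arctan2(d[1],d[0]).round(3),np.linalg.norm(d).round(3))
    print(c.mean(0))
E
```

```text
button [0.5123 0.0947 0.098 ] [np.float64(0.2), np.float64(0.2)]
button [0.5121 0.094  0.0987] [np.float64(0.7), np.float64(0.7), np.float64(2.3), np.float64(1.9)]
V [0.5019 0.1205 0.1938] [np.float64(0.5), np.float64(0.5)]
V [0.5003 0.1227 0.1887] [np.float64(0.9), np.float64(1.9), np.float64(1.1)]
corner [0.517  0.1204 0.1323] [np.float64(1.8), np.float64(1.8)]
Vfar [0.6454 0.1154 0.2084] [np.float64(0.1), np.float64(0.1)]
Vfar [0.6456 0.1154 0.2077] [np.float64(0.5), np.float64(0.1), np.float64(0.5)]
c1 [0.7185 0.184  0.0187] [np.float64(0.2), np.float64(0.2)]
c2 [ 0.6362 -0.1196  0.0187] [np.float64(0.5), np.float64(0.5)]
c3 [ 0.3943 -0.0565  0.0112] [np.float64(2.7), np.float64(2.7)]
c4 [0.4745 0.2549 0.0134] [np.float64(4.6), np.float64(4.6)]
[[[ 0.718  0.183]
  [ 0.637 -0.12 ]
  [ 0.401 -0.058]
  [ 0.481  0.248]]

 [[ 0.718  0.184]
  [ 0.636 -0.119]
  [ 0.396 -0.054]
  [ 0.472  0.254]]]
1.309 0.314
1.315 0.316
[0.55894821 0.06351641]
1.304 0.314
1.328 0.317
[0.5555137  0.06641432]
```

Triangulation gives a button tip of (.512,.094,.098) and V bottoms at low (.501,.121,.191) and far (.645,.115,.208). The forks differ by 141 mm in y, 32 mm in x and about 17 mm in z, which matches the given sizes, so the near stand is the low one. Next I'll approach along -z of grip_low and pinch.

```bash
cat >> h.py <<'E'
yaw=1.308; xb=np.array([np.cos(yaw),np.sin(yaw),0]); yb=np.array([-np.sin(yaw),np.cos(yaw),0]); zb=np.array([0,0,1.])
c,s=np.cos(np.pi/6),.5
xg=c*xb+s*zb; zg=-s*xb+c*zb
grip=np.array([.4939,.0992,.098])
og=R.from_matrix(np.c_[-xg,yb,-zg]).as_rotvec()
tg=grip-.0015*xg-.019*zg
E
python3 - <<'E'
from h import *
for d in(.22,.0): print(arm.solve_ik(tg+d*zg,og))
print(arm.solve_ik(tg+.035*xg,og))
arm.goto(tg+.22*zg,og); arm.gripper_to(.075)
arm.move_linear(tg+.07*zg); arm.move_linear(tg,max_speed=.06)
f0=arm.get_force(); print("f",f0.round(1) if hasattr(f0,'round') else f0, arm.get_time_s())
arm.gripper_to(.02,40); print(arm.get_width(),arm.get_grip_force(),np.round(arm.get_force(),1),np.round(arm.get_ft_torque(),2),arm.get_time_s())
for n in("scene","side"): cv2.imwrite(f"pics/{n}1.png",vision.get_image(n))
E
```

```text
None
None
NoneTraceback (most recent call last):
  File "<stdin>", line 4, in <module>
workcell.IKError: the arm cannot take that pose within its joint ranges
```

Run:
```python
from h import *
print(np.round(arm.get_qpos(),2))
for sg in(1,-1):
  for dt in(-.5,-.3,-.15,0,.15,.3):   # rotate about board y (tilt)
    M=R.from_rotvec(dt*yb).as_matrix()@np.c_[sg*-xg,sg*yb,-zg]
    zt=-M[:,2]; o=R.from_matrix(M).as_rotvec(); g=grip-.019*zt
    print(sg,dt,[None if (q:=arm.solve_ik(p,o)) is None else np.round(q,2).tolist() for p in(g+.2*zt,g,g+.035*xg)])
```

```text
[-0.02  0.    1.59 -0.    1.55  1.83]
1 -0.5 [[-0.82, 0.05, 2.1, 0.82, 1.66, 2.36], [-0.46, 0.24, 2.16, 1.05, 1.3, 2.34], [-0.4, 0.2, 2.15, 1.08, 1.28, 2.4]]
1 -0.3 [[-0.72, -0.1, 2.1, 0.72, 1.58, 2.53], [-0.4, 0.15, 2.16, 0.9, 1.18, 2.49], [-0.33, 0.12, 2.15, 0.92, 1.16, 2.56]]
1 -0.15 [[-0.62, -0.18, 2.09, 0.63, 1.52, 2.66], [-0.34, 0.1, 2.15, 0.77, 1.1, 2.63], [-0.27, 0.08, 2.13, 0.78, 1.09, 2.7]]
1 0 [None, None, None]
1 0.15 [None, None, None]
1 0.3 [None, None, None]
-1 -0.5 [[-0.82, 0.05, 2.1, 0.82, 1.66, -0.78], [-0.46, 0.24, 2.16, 1.05, 1.3, -0.81], [-0.4, 0.2, 2.15, 1.08, 1.28, -0.74]]
-1 -0.3 [[-0.72, -0.1, 2.1, 0.72, 1.58, -0.62], [-0.4, 0.15, 2.16, 0.9, 1.18, -0.65], [-0.33, 0.12, 2.15, 0.92, 1.16, -0.58]]
-1 -0.15 [[-0.62, -0.18, 2.09, 0.63, 1.52, -0.48], [-0.34, 0.1, 2.15, 0.77, 1.1, -0.52], [-0.27, 0.08, 2.13, 0.78, 1.09, -0.44]]
-1 0 [[-0.5, -0.23, 2.06, 0.51, 1.47, -0.33], [-0.28, 0.07, 2.13, 0.62, 1.04, -0.36], [-0.21, 0.06, 2.11, 0.62, 1.04, -0.28]]
-1 0.15 [[-0.37, -0.25, 2.02, 0.38, 1.42, -0.17], [-0.21, 0.06, 2.11, 0.45, 1.0, -0.19], [-0.14, 0.05, 2.08, 0.44, 1.01, -0.12]]
-1 0.3 [[-0.23, -0.23, 1.97, 0.23, 1.4, -0.01], [-0.13, 0.07, 2.08, 0.27, 0.98, -0.02], [-0.07, 0.06, 2.04, 0.26, 1.01, 0.05]]
```

```bash
cat >> h.py <<'E'
M=R.from_rotvec(-.2*yb).as_matrix()@np.c_[-xg,yb,-zg]; zt=-M[:,2]; og=R.from_matrix(M).as_rotvec()
tg=grip-.0015*xg-.019*zt
E
python3 - <<'E'
from h import *
arm.goto(tg+.2*zt,og); arm.gripper_to(.075)
arm.move_linear(tg+.07*zt); arm.move_linear(tg,max_speed=.06)
print("f",np.round(arm.get_force(),1), arm.get_time_s())
arm.gripper_to(.02,40); print(arm.get_width(),arm.get_grip_force(),np.round(arm.get_force(),1),np.round(arm.get_ft_torque(),2),arm.get_time_s())
ims=[]
for n in("scene","side"):
    im=vision.get_image(n); cv2.imwrite(f"pics/{n}1.png",im); u,v=proj(n,grip).astype(int); ims.append(cv2.resize(im[v-38:v+37,u-50:u+50],(400,300),interpolation=cv2.INTER_CUBIC))
cv2.imwrite("pics/pinch.png",np.hstack(ims))
E
```

```text
f [-0.4 -0.5 -0. ] 7.025
0.029162186413998897 40.8841051440686 [ 4.1 -3.8  1.1] [-0.56 -0.32 -0.4 ] 7.4917
```

View pics/pinch.png

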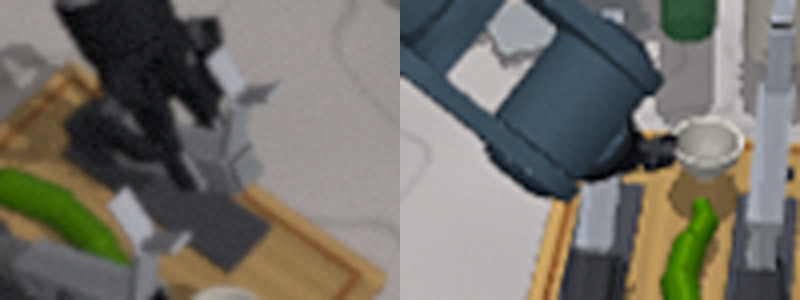

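The pinch is across the sleeve at the button: the width is 29 mm, so the button is flush. The finger pad sits on the far face around crop (190,170). Now I'll slide it up.

Run:
```python
from h import *
p0=np.array(arm.get_position())
for d in(.003,.008,.02,.03,.034,.0355):
    arm.move_linear(p0+d*xg,max_speed=.03)
    f=np.array(arm.get_force()); print(d,"along",round(f@xg,1),np.round(f,1),round(arm.get_width(),4),((np.array(arm.get_position())-p0)@xg).round(4))
print(arm.get_time_s())
```

```text
0.003 along -4.3 [-3.1 -5.   1.1] 0.0301 0.002
0.008 along -3.2 [-2.7 -3.  -0.2] 0.0298 0.0071
0.02 along -3.9 [-2.  -4.1  0. ] 0.0292 0.0195
0.03 along 9.2 [ 3.5 10.   0.2] 0.0294 0.0313
0.034 along 0.3 [ 0.5 -0.1  0.5] 0.0297 0.0343
0.0355 along -2.8 [-2.9 -3.2  1. ] 0.0293 0.0353
9.75
```

Run:
```python
from h import *
p0=np.array(arm.get_position())
for d in(.001,.002,.003):
    arm.move_linear(p0+d*xg,max_speed=.02); f=np.array(arm.get_force()); print(d,"along",round(f@xg,1),((np.array(arm.get_position())-p0)@xg).round(4))
    if f@xg<-20: break
arm.move_linear(p0,max_speed=.02); f=np.array(arm.get_force());print(f@xg)
arm.gripper_to(.075); arm.move_linear(p0+.08*zt,max_speed=.1); arm.move_linear(p0+.2*zt)
o=R.from_matrix(np.array([[np.cos(a:=-0.28),np.sin(a),0],[np.sin(a),-np.cos(a),0],[0,0,-1]])).as_rotvec()
arm.goto((.53,.0,.36),o)
W=wristW(); im=vision.get_image("wrist"); cv2.imwrite("pics/w3.png",im); np.save("w3.npy",W)
cv2.imwrite("pics/w3c.png",cv2.resize(im[85:285,60:326],(798,600),interpolation=cv2.INTER_CUBIC))
print(arm.get_time_s())
```

```text
0.001 along -4.1 0.0007
0.002 along -7.2 0.0014
0.003 along -9.9 0.0017
-2.2355427538972523
14.2417
```

View pics/w3c.png

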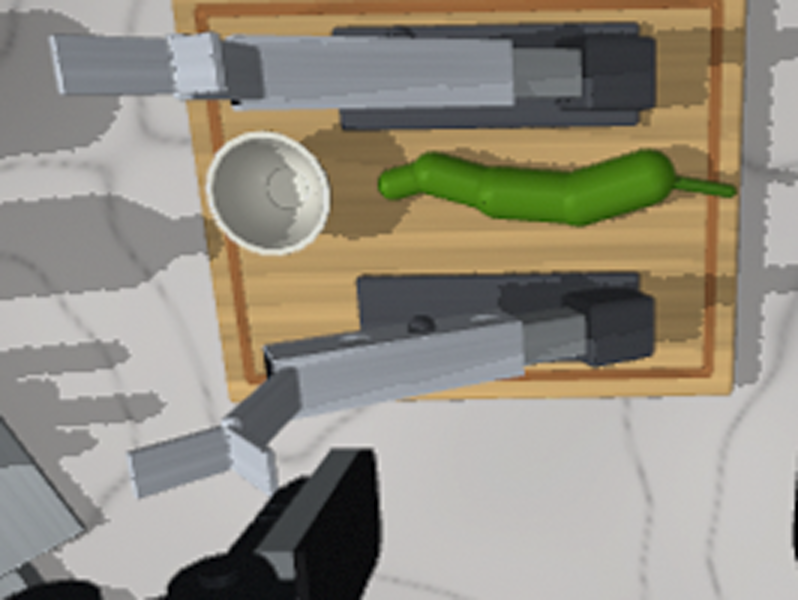

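The button is out at crop (422,325), in the middle hole, and the sleeve ends line up with the other stand, so the stand is set. Next I'll pick up the bar.

```bash
cat >> h.py <<'E'
def down(a): return R.from_matrix(np.array([[np.cos(a),np.sin(a),0],[np.sin(a),-np.cos(a),0],[0,0,-1]])).as_rotvec()
E
python3 - <<'E'
from h import *
W=np.load("w3.npy")
n,f=onz("wrist",(137.7,233),.2085,W),onz("wrist",(118.3,107.3),.2085,W); print(n.round(4),f.round(4),np.linalg.norm(n-f),np.arctan2(*(f-n)[[1,0]]))
c=np.array([.486,-.317]); o=down(.32)
arm.goto((*c,.15),o); arm.gripper_to(.06); arm.move_linear((*c,.05)); arm.move_linear((*c,.004),max_speed=.05)
print(np.round(arm.get_force(),1)); arm.gripper_to(.01,40); print(arm.get_width(),arm.get_grip_force(),np.round(arm.get_force(),1))
arm.move_linear((*c,.12),max_speed=.1); arm.move_linear((*c,.33),max_speed=.2); print(arm.get_width(),np.round(arm.get_force(),1),arm.get_time_s())
ims=[]
for k in("scene","side"):
    im=vision.get_image(k); cv2.imwrite(f"pics/{k}2.png",im); u,v=proj(k,np.array([*c,.337])).astype(int); print(k,u,v); u=max(u,50);v=max(v,38); ims.append(cv2.resize(im[v-38:v+37,u-50:u+50],(400,300)))
cv2.imwrite("pics/held.png",np.hstack(ims))
E
```

```text
[0.5095 0.1503 0.2085] [0.6448 0.1147 0.2085] 0.13988859324583883 -0.257306041027117
[ 0.1 -0.9 -0.1]
0.018715384219454678 39.20176327228546 [-0.   0.9  3.3]
0.018586125473365547 [ 0.5  0.5 -2.5] 20.8
scene 150 98
side 274 228
```

View pics/held.png

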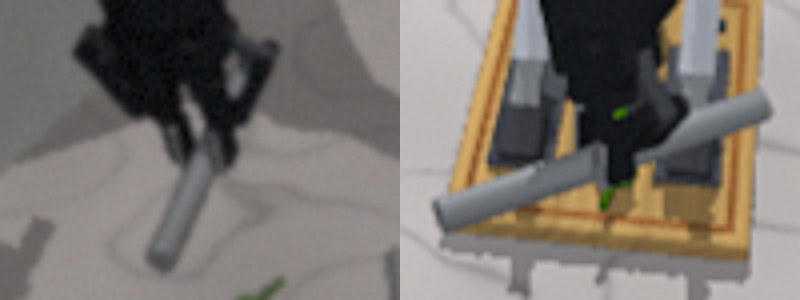

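The bar is held at mid-length and level. A fresh wrist fix puts the forks 139.9 mm apart at angle -0.257, which agrees with the earlier numbers. Now I'll lay it down.

Run:
```python
from h import *
c=np.array([.577,.1327]); o=down(-.256)
arm.goto((*c,.34),o); arm.move_linear((*c,.235),max_speed=.1); arm.pause(.3)
f0=np.array(arm.get_force()); print(f0.round(1))
for z in np.arange(.228,.208,-.0015):
    arm.move_linear((*c,z),max_speed=.03); f=np.array(arm.get_force())-f0
    print(round(z,4),f.round(1))
    if np.linalg.norm(f)>4: break
print(np.round(arm.get_ft_torque(),2),arm.get_time_s())
```

```text
[ 0.6 -0.7 -0.8]
0.228 [-0.3  0.8 -1.2]
0.2265 [-1.1 -0.1 -0.8]
0.225 [-0.5  0.4 -1.9]
0.2235 [-0.4  1.7 -0.9]
0.222 [-0.5  0.2 -0.5]
0.2205 [-4.1 -1.7  5.7]
[-0.42  0.47 -0.04] 25.7167
```

Run:
```python
from h import *
c=np.array(arm.get_position())[:2]
for z in(.2195,.2185,.2175,.2165):
    arm.move_linear((*c,z),max_speed=.02); f=np.array(arm.get_force()); print(z,f.round(1),np.round(arm.get_ft_torque(),2),"along xb",(f@xb).round(1))
    if np.linalg.norm(f)>14: break
arm.pause(.2); arm.gripper_to(.045); p=np.array(arm.get_position()); print(p)
arm.move_linear(p+[0,0,.06],max_speed=.05)
arm.move_linear(p+[0,0,.14])
W=wristW(); im=vision.get_image("wrist"); np.save("w4.npy",W); cv2.imwrite("pics/w4.png",im)
q={k:vision.get_image(k) for k in("scene","side")}
r=lambda im,x,y,w,h:cv2.resize(im[y:y+h,x:x+w],(400,300),interpolation=cv2.INTER_CUBIC)
for k in q: cv2.imwrite(f"pics/{k}3.png",q[k])
cv2.imwrite("pics/fin.png",np.vstack([np.hstack([r(q["scene"],220,165,120,90),r(q["side"],220,130,120,90)]),np.hstack([r(im,50,60,280,210),r(im,0,0,512,384)])]))
print(arm.get_time_s())
```

```text
0.2195 [-6.3 -4.1  7.6] [-0.51  0.93 -0.03] along xb -5.6
0.2185 [-8.5 -3.3 13.2] [-0.65  1.33 -0.02] along xb -5.4
[0.57706389 0.13232898 0.21809312]
28.9667
```

View pics/fin.png

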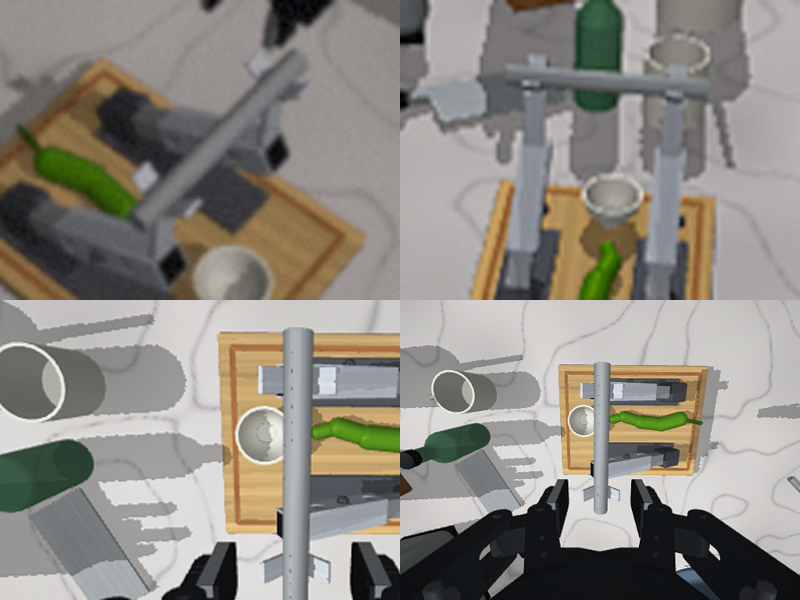

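The bar lies in the middle of both Vs: crop column 298 at the far fork and 295 at the near one, each midway between its fork's arms. It looks level in the side view, the low stand's button is out at (345,498), the bystanders in view look undisturbed, and the gripper is clear.

```bash
python3 -c "
from workcell import arm,order
print(arm.get_time_s(),order.finish_job())"
```

```text
the job is handed in; nothing more can be done
28.9667 None
```

I handed the job in at 29 s: the near (lower) sleeve is in its middle hole with the button out, and the 200 mm bar lies in both V notches and looked level in the last pictures, though the hand-in returned no verdict.

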